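# Fetch the tea light from behind the spice jars

## Task

The tea light is boxed in behind three spice jars on the pale wooden stand: first stand all three jars aside on the dark wooden board, then move the tea light to the middle of the round blue coaster, and only then put each jar back upright on the very spot of the stand where it stood at the start. Don't knock any jar over, and leave the salt shaker, the red dish and the blue measuring scoop where they are.

Things in the scene. Friction and masses are not known exactly. Their poses are not given: they have to be found in the camera images.
- black_cap_jar: spice jar with a black (green disc on top) cap, upright cylinder 45 mm in diameter and 105 mm tall, cap included (the cap is the top 20 mm, as wide as the jar). Loose, about 110 g. Origin: centre of its underside; z up along the jar. It starts on one of the three front pads of the stand; which jar is on which pad changes
- white_cap_jar: spice jar with a white cap, upright cylinder 44 mm in diameter and 109 mm tall, cap included (the cap is the top 20 mm, as wide as the jar). Loose, about 110 g. Origin: centre of its underside; z up along the jar. It starts on one of the three front pads of the stand; which jar is on which pad changes
- yellow_cap_jar: spice jar with a yellow cap, upright cylinder 45 mm in diameter and 100 mm tall, cap included (the cap is the top 20 mm, as wide as the jar). Loose, about 110 g. Origin: centre of its underside; z up along the jar. It starts on one of the three front pads of the stand; which jar is on which pad changes
- tealight: tea light: low round white cup with a cream candle in it, 38 mm in diameter, 15 mm tall, loose, about 30 g. Origin: centre of its underside; z up. It starts on the rear pad of the stand, about 15 mm behind the jars
- spice_stand: pale wooden stand, a flat board 136 mm (its x) by 206 mm (its y) and 12 mm thick, fixed to the island. Origin: centre of its underside; x points to its rear, y to its left, z up. Flat black pads (no height) mark the places: three of 54 mm diameter for the jars at x = -28 mm and y = -62, 0 and +62 mm, one of 48 mm for the tea light at x = +28 mm, y = 0
- side_board: dark brown wooden board to set the jars aside on, flat, 130 mm (its x) by 226 mm (its y) and 12 mm thick, with a thin pale border line (110 by 206 mm) on it, fixed to the island. Origin: centre of its underside; z up. Each jar's middle must come to stand within the border line
- coaster: round blue coaster with a cork-coloured centre of 54 mm diameter, flat, 94 mm in diameter, 6 mm thick, fixed to the island. Origin: centre of its underside; z up
- salt: salt shaker with a grey-white top, 44 mm in diameter, 90 mm tall, loose bystander; leave it alone. Origin: centre of its underside
- red_dish: small red dish upside down, 95 mm in diameter, 48 mm tall, loose bystander; leave it alone. Origin: centre of its underside
- scoop: blue measuring scoop with a flat handle, 60 x 115 x 38 mm, loose bystander; leave it alone. Origin: centre of its bounding box, at its underside
Things that resemble listed ones, but are neither listed nor needed, are in the scene too. There is more than one size of the white_cap_jar; the one meant has the size given above.

How it is judged:
On the way, in this order (a step that is already met when the one before it is completed fails the run):
1. all three jars stand released within the border line of the dark board while the tea light still stands in its place (x of black_cap_jar in the frame of side_board between -0.055 and 0.055 m and y of black_cap_jar in the frame of side_board between -0.103 and 0.103 m and z of each of black_cap_jar, white_cap_jar, yellow_cap_jar in the frame of side_board below 0.018 m and angle between each of black_cap_jar, white_cap_jar, yellow_cap_jar's own z axis and vertical below 0.1 rad and linear speed of each of black_cap_jar, white_cap_jar, yellow_cap_jar below 0.02 m/s and contact force between each of black_cap_jar, white_cap_jar, yellow_cap_jar and the fingers below 0.1 N and x of white_cap_jar in the frame of side_board between -0.055 and 0.055 m and y of white_cap_jar in the frame of side_board between -0.103 and 0.103 m and x of yellow_cap_jar in the frame of side_board between -0.055 and 0.055 m and y of yellow_cap_jar in the frame of side_board between -0.103 and 0.103 m and distance of tealight from where it was at the start of the episode below 0.02 m), for 0.2 s.
2. the tea light stands released in the middle of the coaster while all three jars are still on the dark board (horizontal distance between tealight and coaster below 0.015 m and z of tealight in the frame of coaster below 0.012 m and angle between each of tealight, black_cap_jar, white_cap_jar, yellow_cap_jar's own z axis and vertical below 0.1 rad and linear speed of each of tealight, black_cap_jar, white_cap_jar, yellow_cap_jar below 0.02 m/s and contact force between each of tealight, black_cap_jar, white_cap_jar, yellow_cap_jar and the fingers below 0.1 N and x of black_cap_jar in the frame of side_board between -0.055 and 0.055 m and y of black_cap_jar in the frame of side_board between -0.103 and 0.103 m and z of each of black_cap_jar, white_cap_jar, yellow_cap_jar in the frame of side_board below 0.018 m and x of white_cap_jar in the frame of side_board between -0.055 and 0.055 m and y of white_cap_jar in the frame of side_board between -0.103 and 0.103 m and x of yellow_cap_jar in the frame of side_board between -0.055 and 0.055 m and y of yellow_cap_jar in the frame of side_board between -0.103 and 0.103 m), for 0.2 s.
At the end, for the whole second after the job is handed in: every jar stands upright (within 0.1 rad), released and at rest, within 15 mm of where it stood at the start; the tea light rests upright on the coaster, within 15 mm of its centre (distance of each of black_cap_jar, white_cap_jar, yellow_cap_jar from where it was at the start of the episode below 0.015 m and angle between each of black_cap_jar, white_cap_jar, yellow_cap_jar, tealight's own z axis and vertical below 0.1 rad and linear speed of each of black_cap_jar, white_cap_jar, yellow_cap_jar, tealight below 0.02 m/s and horizontal distance between tealight and coaster below 0.015 m and z of tealight in the frame of coaster below 0.012 m and contact force between tealight and the fingers below 0.1 N); the robot touches nothing.
It fails at once if the salt shaker is moved by more than 30 mm (distance of salt from where it was at the start of the episode above 0.03 m).
It fails at once if the red dish is moved by more than 30 mm (distance of red_dish from where it was at the start of the episode above 0.03 m).
It fails at once if the measuring scoop is moved by more than 30 mm (distance of scoop from where it was at the start of the episode above 0.03 m).
It fails at once if a jar is knocked over (tilted by more than 0.5 rad) (angle between any of black_cap_jar, white_cap_jar, yellow_cap_jar's own z axis and vertical above 0.5 rad).
It also fails if it takes over 141 s, if anything falls off the work surface, if the arm or the gripper's body presses on something with over 40 N, if the wrist force passes 120 N, or if a joint passes its speed limit or range.

## Robot

A 7-joint arm with a two-finger parallel gripper is mounted at the origin on a cart in front of the work surface, level with it; the furniture and walls round the work are solid. World frame = base frame: x ahead of the robot, y to its left, z up, the work surface at z = 0. Lengths are in m, angles in rad, forces in N, time in s.
With the tool pointing down it reaches from about 0.4 to 0.875 m from the base axis. Payload 6.5 kg.
Tool frame: the origin (TCP) lies midway between the tips of the shut fingers; the grasp point (between the pads) lies 19 mm behind it (env.hold_point_z is the z of the grasp point in the tool frame, in m); z points along the fingers, y is the line along which they close (so a half turn about z gives the same grasp; the last joint's range is limited). The gripper opens to 88 mm and grips with 3 to 60 N. Pads are 18 mm wide; open, the fingers measure 123 mm over their backs; the gripper's body (75 mm by 187 mm) begins 45 mm behind the grasp point.
Start: joints at [-1.267, 0.536, -0.004, 1.538, 0.003, 1.067, -0.071], TCP at [0.235, 0.606, 0.239] pointing down, gripper open.
Joint ranges: [-2.7, 2.7], [-0.37, 2.16], [-1.27, 1.26], [0.24, 2.4], [-1.31, 4.45], [0.19, 1.91], [-2.76, 2.76]. Speed limits (rad/s): [2.39, 2.39, 3.14, 3.14, 3.14, 3.14, 3.14].

## Interface

Orientations are given as a unit quaternion [x, y, z, w].
In Python, from plant import env gives the robot as it stands. The module is installed in compiled form; this text tells all that it offers.
- The arm moves only by the tool drive_tool, never from a script. Its argument "series" is one flat list of numbers, 7 for each row, row after row: the turn, a rotation vector about the tool's x, y, z in rad, then the shift along the tool's x, y, z in m, then the closure, from 0 (fully open) to 1 (shut). A call has 1 to 12 rows; each row shifts and turns the commanded pose from where the row before left it, along the tool's axes as they then stand; what a row does not reach is not made up. A row lasts 1/12 s, in which the tool goes at most 41.7 mm and 7.16 degrees, less where a joint would pass 70% of its speed; a pose out of reach is approached as far as the arm can. A call with a gripper value outside its range is refused whole. The fingers move at their own pace and stop on an object; "squeeze" is the grip in N (left out, the last holds). Time passes only in rows, so rows that do not move let the fingers close. It gives the time, the measured TCP pose, the force, the opening and the grip force at its end, in the units of the state.
- env.state(): the state, without advancing time (a new reading comes with each control period).
- env.capture(name): name is "scene" or "top" or "wrist"; returns a dict with "color" (384x512x3 uint8, red, green, blue), "camera_matrix" (3x3 intrinsics, pixels), "dist" ([k1, k2, p1, p2, k3] as OpenCV has them; the pictures are not rectified), "eye" and "rotation" of the camera in the world. Camera axes: x right, y up, looking along -z (the intrinsics and any distortion apply to the point x, -y, -z); pixel columns grow to the right and rows downward; lengths in m; the calibration is good to about 2 mm. A picture is of the moment at which its call begins. There is no depth.
- env.job_done(): hands the job in; it is judged then, once.
Trained networks look in the newest picture that a camera, given by its name, has taken for a name from the list of things; names that differ only in an ending like _2 or _b are one class to them, and where a whole thing is asked for, a point or a joint stands for the part that bears it (a point fixed in the world has none). Each returns a list of dicts, best first, with "score" (0 to 1); they miss things now and then, are a little off and sometimes report something else, mostly with a low value. They report only what shows in the picture. A call takes as long as a camera call. They do not tell look-alikes from the thing itself.
- env.search_frame(target, camera): "xyz" ([x, y, z] in m, in world coordinates, good to about 4 mm: the middle of the surface that is visible of it).
The state is a dict: "t": time; "qpos": joint angles; "qvel": joint speeds; "joint_torque": joint torques, N m; "eef_pos": TCP position; "eef_rot": TCP orientation; "force": force on the tool from outside, world axes, zero at the start; "wrist_torque": the same for the moment, N m; "grip_width": finger opening in m; "finger_force": force on a finger pad.
Only numpy, scipy, OpenCV 4.12 (cv2) and the standard library are available. Lean on these libraries where they do the work, as an engineer would, in place of code of your own. Each camera call takes 0.05 s, during which the arm holds its last target. There are 200 camera calls.

## Working session

There is one attempt and no reset: what is moved stays moved. The work goes in short steps, Python scripts to look and compute and a tool call to move; the robot and the scene stay as the last step left them, time stands still between calls to the robot, and variables do not carry over. Pictures are saved under pics/ and viewed, at most 14 in all, crops included, and the job is handed in when it is done.

Besides the shell and the picture viewer there is one more tool, called by a JSON object that holds its "api" and its "payload", one argument or row to a line. drive_tool: Moves the arm, as the interface text tells. Its arguments: {"type":"object","properties":{"series":{"type":"array"},"squeeze":{"type":"number"}},"required":["series"]}

```bash
mkdir -p pics; cat > h.py <<'E'
import numpy as np, cv2
from plant import env
def cap(n,f=None):
    c=env.capture(n)
    if f: cv2.imwrite('pics/'+f,cv2.cvtColor(c['color'],cv2.COLOR_RGB2BGR))
    return c
def px2w(c,uv,z):
    K=np.array(c['camera_matrix'],float);d=np.array(c['dist'],float)
    p=cv2.undistortPoints(np.array(uv,float).reshape(-1,1,2),K,d).reshape(-1,2)
    r=np.c_[p[:,0],-p[:,1],-np.ones(len(p))]@np.array(c['rotation']).T
    e=np.array(c['eye']);return e+r*((z-e[2])/r[:,2])[:,None]
def w2px(c,P):
    K=np.array(c['camera_matrix'],float);d=np.array(c['dist'],float)
    q=(np.atleast_2d(P)-np.array(c['eye']))@np.array(c['rotation']);q=q*[1,-1,-1]
    return cv2.projectPoints(q,np.zeros(3),np.zeros(3),K,d)[0].reshape(-1,2)
E
python3 - <<'E'
from h import *
s=env.state();print(s['eef_pos'],s['eef_rot'],s['grip_width'],env.hold_point_z)
for n in ['scene','top']:
    c=cap(n,n+'0.png');print(n,np.round(c['eye'],3))
    for t in ['black_cap_jar','white_cap_jar','yellow_cap_jar','tealight','spice_stand','side_board','coaster','salt','red_dish','scoop']:
        for r in env.search_frame(t,n)[:4]: print(t,np.round(r['xyz'],3),round(r['score'],2),np.round(w2px(c,r['xyz'])[0]))
E
```

```text
[0.23473486 0.60550636 0.23783939] [ 1.83791832e-01  9.82964825e-01 -8.41785735e-04 -8.17643310e-05] 0.08835822754509186 -0.0187
scene [1.472 0.598 1.02 ]Traceback (most recent call last):
  File "<stdin>", line 6, in <module>
  File "h.py", line 14, in w2px
    q=(np.atleast_2d(P)-np.array(c['eye']))@np.array(c['rotation']);q=q*[1,-1,-1]
      ~~~~~~~~~~~~~~~~~~~~~~~~~~~~~~~~~~~~~^~~~~~~~~~~~~~~~~~~~~~~~
ValueError: matmul: Input operand 1 has a mismatch in its core dimension 0, with gufunc signature (n?,k),(k,m?)->(n?,m?) (size 4 is different from 3)
```

```bash
sed -i "s/^def px2w/from scipy.spatial.transform import Rotation as R\ndef px2w/; s/np.array(c\['rotation'\])/R.from_quat(c['rotation']).as_matrix()/" h.py
python3 - <<'E'
from h import *
print(env.capture('top')['rotation'])
for n in ['scene','top']:
    c=cap(n,n+'0.png');print(n,np.round(c['eye'],3))
    for t in ['black_cap_jar','white_cap_jar','yellow_cap_jar','tealight','spice_stand','side_board','coaster','salt','red_dish','scoop']:
        for r in env.search_frame(t,n)[:4]: print(t,np.round(r['xyz'],3),round(r['score'],2),np.round(w2px(c,r['xyz'])[0]))
E
```

```text
[ 0.05607233 -0.05691325 -0.70452974  0.70516283]
scene [1.472 0.598 1.02 ]
black_cap_jar [ 0.494 -0.006  0.077] 0.89 [261. 181.]
black_cap_jar [0.475 0.302 0.012] 0.2 [350. 229.]
white_cap_jar [ 0.514 -0.064  0.085] 0.89 [242. 176.]
white_cap_jar [ 0.667 -0.368  0.096] 0.72 [138. 167.]
white_cap_jar [ 0.441 -0.188  0.101] 0.66 [223. 148.]
yellow_cap_jar [0.48  0.05  0.076] 0.93 [278. 185.]
spice_stand [0.538 0.007 0.011] 0.93 [257. 205.]
spice_stand [ 0.697 -0.101  0.023] 0.24 [199. 219.]
side_board [0.476 0.297 0.013] 0.75 [348. 228.]
salt [ 0.699 -0.283  0.049] 0.77 [153. 192.]
salt [ 0.534 -0.     0.018] 0.74 [255. 202.]
red_dish [0.706 0.39  0.04 ] 0.68 [346. 287.]
scoop [ 0.699 -0.102  0.023] 0.7 [198. 219.]
scoop [ 0.493 -0.002  0.077] 0.26 [262. 181.]
top [ 0.355 -0.005  1.261]
black_cap_jar [ 0.472 -0.016  0.116] 0.67 [256. 216.]
white_cap_jar [ 0.634 -0.376  0.139] 0.79 [391. 154.]
white_cap_jar [ 0.49  -0.073  0.118] 0.75 [277. 208.]
white_cap_jar [ 0.417 -0.192  0.154] 0.56 [325. 235.]
yellow_cap_jar [0.457 0.039 0.112] 0.54 [235. 221.]
tealight [ 0.537 -0.001  0.02 ] 0.42 [250. 196.]
spice_stand [ 0.517 -0.003  0.008] 0.73 [251. 204.]
side_board [0.461 0.291 0.01 ] 0.98 [149. 223.]
coaster [ 0.499 -0.311  0.005] 0.91 [356. 210.]
salt [ 0.684 -0.285  0.063] 0.83 [350. 143.]
red_dish [0.68  0.378 0.043] 0.56 [119. 146.]
scoop [ 0.701 -0.099  0.023] 0.79 [283. 141.]
```

View pics/scene0.png

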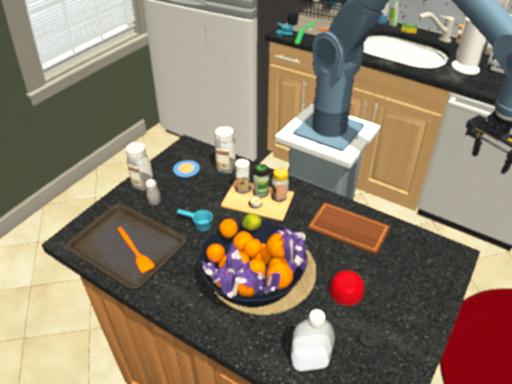

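View pics/top0.png

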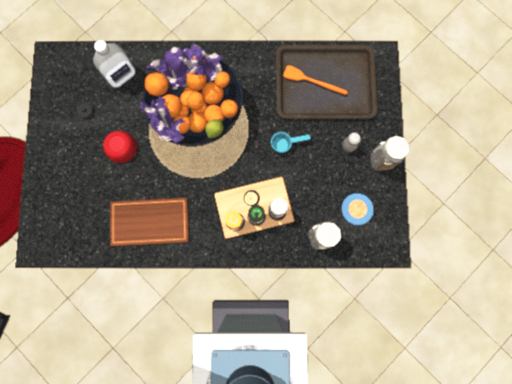

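The scene picture shows the stand with three jars: white at about (242,176), black (261,181) and yellow (278,185). The tea light is at (255,202), the dark board at (348,228) and the coaster at (186,169).

White-jar candidates are (138,167), (223,148) and (242,176). The first two are bigger look-alikes standing off the stand, so I choose the one on the stand. I'll check that in a close wrist view.

{"api": "drive_tool", "payload": {
  "series": [0,0,0.114,0,0,0,0,0,0,0.114,0,0,0,0,0,0,0.114,0,0,0,0,0,0,0.114,0,0,0,0,0,0,0.114,0,0,0,0,0,0,0.114,0,0,0,0,0,0,0.114,0,0,0,0,0,0,0.114,0,0,0,0,0,0,0,-0.036,0.003,-0.007,0,0,0,0,-0.036,0.003,-0.007,0,0,0,0,-0.036,0.003,-0.007,0,0,0,0,-0.036,0.003,-0.007,0]
}}

```text
t: 2.25
eef_pos: [0.2878, 0.4699, 0.2669]
eef_rot: [0.598, 0.802, -0.0, 0.0]
force: [1.0, 0.2, 0.6]
grip_width: 0.0882
finger_force: 0.0
```

{"api": "drive_tool", "payload": {
  "series": [0,0,0,-0.036,0.003,-0.007,0,0,0,0,-0.036,0.003,-0.007,0,0,0,0,-0.036,0.003,-0.007,0,0,0,0,-0.036,0.003,-0.007,0,0,0,0,-0.036,0.003,-0.007,0,0,0,0,-0.036,0.003,-0.007,0,0,0,0,-0.036,0.003,-0.007,0,0,0,0,-0.036,0.003,-0.007,0]
}}

```text
t: 2.92
eef_pos: [0.3929, 0.2005, 0.3233]
eef_rot: [0.598, 0.802, 0.0, -0.0]
force: [0.8, -0.2, -0.3]
grip_width: 0.0881
finger_force: 0.0
```

{"api": "drive_tool", "payload": {
  "series": [0,0,0,-0.036,0.003,-0.006,0,0,0,0,-0.036,0.003,-0.006,0,0,0,0,-0.036,0.003,-0.006,0,0,0,0,-0.036,0.003,-0.006,0,0,0,0,-0.036,0.003,-0.006,0,0,0,0,-0.036,0.003,-0.006,0,0,0,0,0,0,0,0,0,0,0,0,0,0,0]
}}

```text
t: 3.58
eef_pos: [0.4719, -0.0016, 0.3592]
eef_rot: [0.6, 0.8, 0.0, 0.0]
force: [0.4, 0.8, -0.4]
grip_width: 0.088
finger_force: 0.0
```

```bash
python3 - <<'E'
from h import *
s=env.state();print(s['eef_pos'],s['eef_rot'],np.round(s['qpos'],2))
c=cap('wrist','w1.png');print('eye',np.round(c['eye'],3))
np.save('w1.npy',c,allow_pickle=True)
for t in ['black_cap_jar','white_cap_jar','yellow_cap_jar','tealight','spice_stand']:
    for r in env.search_frame(t,'wrist')[:2]: print(t,np.round(r['xyz'],3),round(r['score'],2),np.round(w2px(c,r['xyz'])[0]))
E
```

```text
[ 0.4718545  -0.00158254  0.35916585] [5.99734478e-01 8.00198879e-01 3.04608750e-04 4.66453431e-04] [-0.68  0.1   0.64  1.87 -0.07  1.19  0.27]
eye [0.45  0.075 0.506]
black_cap_jar [ 0.482 -0.011  0.114] 0.59 [259. 168.]
black_cap_jar [ 0.7   -0.089  0.021] 0.32 [351. 224.]
white_cap_jar [ 0.424 -0.177  0.119] 0.77 [198. 253.]
white_cap_jar [ 0.634 -0.364  0.042] 0.75 [279. 327.]
yellow_cap_jar [0.455 0.044 0.113] 0.59 [252. 128.]
tealight [ 0.531 -0.002  0.022] 0.77 [285. 160.]
spice_stand [0.525 0.013 0.012] 0.97 [284. 151.]
```

View pics/w1.png

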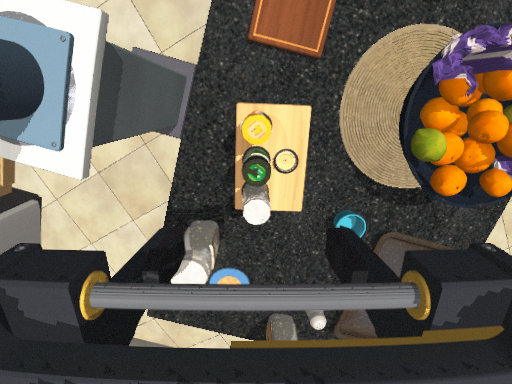

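```bash
python3 - <<'E'
from h import *
def fit(c,lo,hi,roi,z):
    h=cv2.cvtColor(c['color'],cv2.COLOR_RGB2HSV);m=cv2.inRange(h,np.array(lo),np.array(hi))
    k=np.zeros_like(m);x0,y0,x1,y1=roi;k[y0:y1,x0:x1]=m[y0:y1,x0:x1]
    k=cv2.morphologyEx(k,cv2.MORPH_OPEN,np.ones((3,3)))
    p=max(cv2.findContours(k,0,1)[0],key=cv2.contourArea).reshape(-1,2)
    w=px2w(c,p,z)[:,:2]*1000
    return cv2.minAreaRect(w.astype(np.float32)),cv2.minEnclosingCircle(w.astype(np.float32))
w=np.load('w1.npy',allow_pickle=True).item()
t=cap('top')
print('stand w',fit(w,(10,50,120),(28,200,255),(220,90,325,225),.012)[0])
print('stand t',fit(t,(10,50,120),(28,200,255),(205,170,300,245),.012)[0])
print('board t',fit(t,(0,80,40),(20,255,220),(100,190,200,255),.012)[0])
print('coaster t',fit(t,(95,80,80),(120,255,255),(335,185,380,230),.006)[1])
print('caps w',[np.round(px2w(w,p,z)[0],3) for p,z in [((257,129),.112),((257,171),.117),((257,209),.121),((286,160),.027)]])
print('caps t',[np.round(px2w(t,p,z)[0],3) for p,z in [((235,220),.112),((257,215),.117),((278,208),.121),((251,198),.027)]])
q=w
im=cv2.cvtColor(w['color'],cv2.COLOR_RGB2BGR)[90:230,215:330]
cv2.imwrite('pics/c1.png',cv2.resize(im,None,fx=4,fy=4,interpolation=2))
E
```

```text
stand w ((506.48651123046875, -10.824134826660156), (135.5849151611328, 205.6455841064453), 14.248339653015137)
stand t ((518.0650024414062, -110.04627227783203), (114.15701293945312, 29.38020133972168), 1.1288902759552002)
board t ((465.41204833984375, 290.65960693359375), (133.31683349609375, 229.2274627685547), 3.2201833724975586)
coaster t ((503.988525390625, -313.1741638183594), 48.573360443115234)
caps w [array([0.462, 0.044, 0.112]), array([ 0.48 , -0.015,  0.117]), array([ 0.496, -0.072,  0.121]), array([ 0.532, -0.001,  0.027])]
caps t [array([0.46 , 0.038, 0.112]), array([ 0.473, -0.02 ,  0.117]), array([ 0.491, -0.076,  0.121]), array([ 0.531, -0.004,  0.027])]
```

View pics/c1.png

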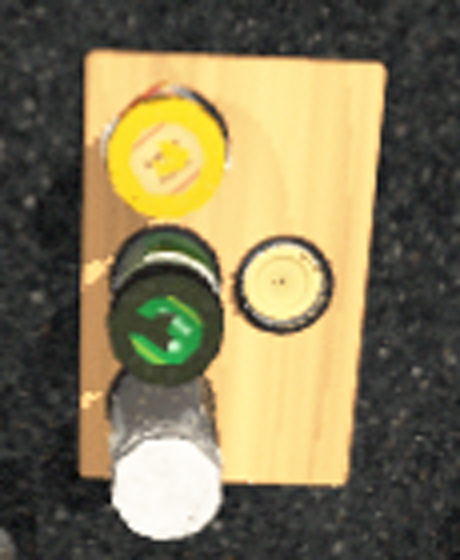

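The crop shows the three caps: yellow at (167,157), black with its green disc at (165,325) and white at (165,488). Their sizes match each other, so these are the right jars. The tea light is at (284,284). The stand fits its stated size to within 1 mm: centre (0.5065, -0.0108), yaw 14.25°.

{"api": "drive_tool", "payload": {
  "series": [0,0,0.035,0.023,0.001,0.01,0,0,0,0,0.022,0.001,0.03,0,0,0,0,0,0,0.0355,0,0,0,0,0,0,0.0355,0,0,0,0,0,0,0.0355,0,0,0,0,0,0,0.0355,0,0,0,0,0,0,0.0355,0,0,0,0,0,0,0.0355,0,0,0,0,0,0,0.0355,0,0,0,0,0,0,0,0,0,0,0,0,0,0,0],
  "squeeze": 15
}}

```text
t: 4.85
eef_pos: [0.46, 0.0441, 0.0695]
eef_rot: [0.612, 0.791, -0.001, -0.001]
force: [0.6, -0.6, 0.5]
grip_width: 0.0883
finger_force: 0.0
```

{"api": "drive_tool", "payload": {
  "series": [0,0,0,0,0,0,1,0,0,0,0,0,0,1,0,0,0,0,0,0,1,0,0,0,0,0,0,1,0,0,0,0,0,0,1,0,0,0,0,0,0,1,0,0,0,0,0,0,1,0,0,0,0,0,0,1,0,0,0,0,0,0,1,0,0,0,0,0,0,1],
  "squeeze": 15
}}

```text
t: 5.68
eef_pos: [0.4615, 0.0443, 0.0708]
eef_rot: [0.612, 0.791, 0.0, 0.0]
force: [-2.3, -0.0, 7.6]
grip_width: 0.0506
finger_force: 15.0
```

{"api": "drive_tool", "payload": {
  "series": [0,0,0,0,0,0,1,0,0,0,0,0,0,1,0,0,0,0,0,0,1]
}}

```text
t: 5.93
eef_pos: [0.4615, 0.0442, 0.0708]
eef_rot: [0.612, 0.791, 0.0, 0.0]
force: [-2.0, -0.1, 6.4]
grip_width: 0.0506
finger_force: 15.0
```

```bash
python3 - <<'E'
from h import *
cs=cap('scene');cw=cap('wrist')
b=lambda c,y0,y1,x0,x1:cv2.resize(cv2.cvtColor(c['color'],cv2.COLOR_RGB2BGR)[y0:y1,x0:x1],(400,400),interpolation=2)
cv2.imwrite('pics/g1.png',np.hstack([b(cs,130,230,215,315),b(cw,0,384,64,448)]))
s=env.state();print(s['grip_width'],s['finger_force'],s['force'],s['eef_pos'])
E
```

```text
0.05049317382472761 15.011095771333203 [-1.5568769  -0.48404214  7.45530042] [0.46150988 0.04424557 0.07075162]
```

View pics/g1.png

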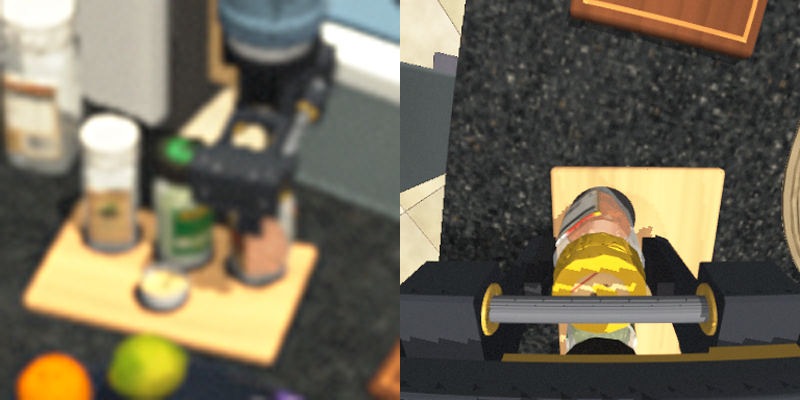

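The left half shows the yellow jar upright between the fingers at about (260,240). The right half shows the cap held centrally at (598,280). Next I lift it.

{"api": "drive_tool", "payload": {
  "series": [0,0,0,0,0,-0.01,1,0,0,0,0,0,-0.02,1,0,0,0,0,0,-0.03,1,0,0,0,0,0,-0.03,1,0,0,0,0,0,-0.03,1,0,0,0,0,0,-0.02,1,0,0,0,0,0,0,1]
}}

```text
t: 6.62
eef_pos: [0.4635, 0.0443, 0.2142]
eef_rot: [0.612, 0.791, 0.003, 0.002]
force: [0.5, 0.2, -2.2]
grip_width: 0.0505
finger_force: 15.0
```

{"api": "drive_tool", "payload": {
  "series": [0,0,0,0.02,0.005,0,1,0,0,0,0.034,0.0085,0,1,0,0,0,0.034,0.0085,0,1,0,0,0,0.034,0.0085,0,1,0,0,0,0.034,0.0085,0,1,0,0,0,0.034,0.0085,0,1,0,0,0,0.034,0.0085,0,1,0,0,0,0.034,0.0085,0,1,0,0,0,0.034,0.0085,0,1,0,0,0,0.015,0.003,0,1,0,0,0,0,0,0,1,0,0,0,0,0,0,1]
}}

```text
t: 7.62
eef_pos: [0.457, 0.3601, 0.2092]
eef_rot: [0.611, 0.791, -0.001, 0.0]
force: [0.2, -1.7, -1.1]
grip_width: 0.0505
finger_force: 15.0
```

{"api": "drive_tool", "payload": {
  "series": [0,0,0,0.001,0.004,0.03,1,0,0,0,0,0,0.03,1,0,0,0,0,0,0.03,1,0,0,0,0,0,0.03,1,0,0,0,0,0,0.01,1,0,0,0,0,0,0.005,1,0,0,0,0,0,0.003,1,0,0,0,0,0,0.001,1,0,0,0,0,0,0,1,0,0,0,0,0,0,1]
}}

```text
t: 8.45
eef_pos: [0.4621, 0.3629, 0.0726]
eef_rot: [0.612, 0.791, 0.001, 0.0]
force: [0.7, -0.4, -0.9]
grip_width: 0.0503
finger_force: 15.0
```

{"api": "drive_tool", "payload": {
  "series": [0,0,0,0,0,0.002,1,0,0,0,0,0,0,1,0,0,0,0,0,0,1]
}}

```text
t: 8.7
eef_pos: [0.4619, 0.3632, 0.0707]
eef_rot: [0.612, 0.791, 0.001, -0.0]
force: [-2.2, -0.6, 7.8]
grip_width: 0.0505
finger_force: 15.0
```

Contact is felt at 7.8 N, so I release and rise.

{"api": "drive_tool", "payload": {
  "series": [0,0,0,0,0,0,0,0,0,0,0,0,0,0,0,0,0,0,0,0,0,0,0,0,0,0,0,0,0,0,0,0,0,0,0,0,0,0,0,0,0,0,0,0,0,0,0,-0.02,0,0,0,0,0,0,-0.035,0,0,0,0,0,0,-0.035,0,0,0,0,0,0,-0.03,0,0,0,0,0,0,0,0]
}}

```text
t: 9.62
eef_pos: [0.4644, 0.3643, 0.1951]
eef_rot: [0.612, 0.791, 0.005, 0.001]
force: [0.8, 0.3, -0.3]
grip_width: 0.0883
finger_force: 0.0
```

```bash
python3 - <<'E'
from h import *
print(env.state()['eef_pos'],env.state()['grip_width'])
for n in ['top','scene']:
    c=cap(n)
    for t in ['yellow_cap_jar','black_cap_jar']:
        for r in env.search_frame(t,n)[:2]: print(n,t,np.round(r['xyz'],3),round(r['score'],2))
E
```

```text
[0.46442964 0.36430285 0.19512929] 0.08833643406710366
top yellow_cap_jar [0.456 0.35  0.108] 0.6
top black_cap_jar [ 0.475 -0.018  0.118] 0.81
scene yellow_cap_jar [0.485 0.364 0.079] 0.93
scene black_cap_jar [ 0.496 -0.007  0.078] 0.58
```

{"api": "drive_tool", "payload": {
  "series": [0,0,0,-0.0338,-0.0069,0,0,0,0,0,-0.0338,-0.0069,0,0,0,0,0,-0.0338,-0.0069,0,0,0,0,0,-0.0338,-0.0069,0,0,0,0,0,-0.0338,-0.0069,0,0,0,0,0,-0.0338,-0.0069,0,0,0,0,0,-0.0338,-0.0069,0,0,0,0,0,-0.0338,-0.0069,0,0,0,0,0,-0.0338,-0.0069,0,0,0,0,0,-0.0338,-0.0069,0,0,0,0,0,-0.0338,-0.0069,0,0,0,0,0,0,0,0,0]
}}

```text
t: 10.92
eef_pos: [0.4805, -0.024, 0.1889]
eef_rot: [0.616, 0.788, -0.002, 0.001]
force: [-0.1, 0.6, 0.2]
grip_width: 0.0878
finger_force: 0.0
```

{"api": "drive_tool", "payload": {
  "series": [0,0,0,0,0,0,0,0,0,0,0,0,0,0]
}}

```text
t: 11.08
eef_pos: [0.4808, -0.016, 0.1885]
eef_rot: [0.612, 0.791, -0.0, -0.001]
force: [-0.1, 0.7, -0.3]
grip_width: 0.0879
finger_force: 0.0
```

{"api": "drive_tool", "payload": {
  "series": [0,0,0,0,0,0.0295,0,0,0,0,0,0,0.0295,0,0,0,0,0,0,0.0295,0,0,0,0,0,0,0.0295,0,0,0,0,0,0,0,0,0,0,0,0,0,0,1,0,0,0,0,0,0,1,0,0,0,0,0,0,1,0,0,0,0,0,0,1,0,0,0,0,0,0,1,0,0,0,0,0,0,1,0,0,0,0,0,0,1]
}}

```text
t: 12.08
eef_pos: [0.4813, -0.0165, 0.0717]
eef_rot: [0.612, 0.791, 0.0, 0.0]
force: [-1.2, -0.8, 1.5]
grip_width: 0.0443
finger_force: 15.0
```

{"api": "drive_tool", "payload": {
  "series": [0,0,0,0,0,0,1,0,0,0,0,0,0,1,0,0,0,0,0,0,1,0,0,0,0,0,-0.01,1,0,0,0,0,0,-0.02,1,0,0,0,0,0,-0.03,1,0,0,0,0,0,-0.03,1,0,0,0,0,0,-0.03,1,0,0,0,0,0,-0.02,1,0,0,0,0,0,0,1,0,0,0,0,0,0,1]
}}

```text
t: 13.0
eef_pos: [0.4817, -0.0163, 0.2121]
eef_rot: [0.612, 0.791, 0.001, 0.001]
force: [0.1, 0.3, -2.5]
grip_width: 0.0446
finger_force: 14.9
```

{"api": "drive_tool", "payload": {
  "series": [0,0,0,0.02,0.004,0,1,0,0,0,0.034,0.0066,0,1,0,0,0,0.034,0.0066,0,1,0,0,0,0.034,0.0066,0,1,0,0,0,0.034,0.0066,0,1,0,0,0,0.034,0.0066,0,1,0,0,0,0.034,0.0066,0,1,0,0,0,0.034,0.0066,0,1,0,0,0,0.034,0.0066,0,1,0,0,0,0.0095,0.003,0,1,0,0,0,0,0,0,1,0,0,0,0,0,0,1]
}}

```text
t: 14.0
eef_pos: [0.4626, 0.2895, 0.2097]
eef_rot: [0.612, 0.791, -0.002, 0.0]
force: [0.3, -0.2, -2.3]
grip_width: 0.0445
finger_force: 14.9
```

{"api": "drive_tool", "payload": {
  "series": [0,0,0,0,0,0.03,1,0,0,0,0,0,0.03,1,0,0,0,0,0,0.03,1,0,0,0,0,0,0.03,1,0,0,0,0,0,0.01,1,0,0,0,0,0,0.005,1,0,0,0,0,0,0.003,1,0,0,0,0,0,0.002,1,0,0,0,0,0,0,1,0,0,0,0,0,0,1]
}}

```text
t: 14.83
eef_pos: [0.4641, 0.2908, 0.0724]
eef_rot: [0.612, 0.791, 0.001, 0.0]
force: [-0.3, 0.1, -0.9]
grip_width: 0.0443
finger_force: 14.9
```

Lower 1.5 mm more, release, rise, and check.

{"api": "drive_tool", "payload": {
  "series": [0,0,0,0,0,0.0015,1,0,0,0,0,0,0,1,0,0,0,0,0,0,0,0,0,0,0,0,0,0,0,0,0,0,0,0,0,0,0,0,0,0,0,0,0,0,0,0,0,0,0,0,0,0,0,0,0,0,0,0,0,0,0,-0.02,0,0,0,0,0,0,-0.035,0,0,0,0,0,0,-0.035,0,0,0,0,0,0,-0.03,0]
}}

```text
t: 15.83
eef_pos: [0.4635, 0.2901, 0.1915]
eef_rot: [0.612, 0.791, 0.0, 0.0]
force: [0.1, 0.7, 0.2]
grip_width: 0.0883
finger_force: 0.0
```

{"api": "drive_tool", "payload": {
  "series": [0,0,0,0,0,0,0,0,0,0,0,0,0,0]
}}

```text
t: 16.0
eef_pos: [0.4642, 0.291, 0.1912]
eef_rot: [0.612, 0.791, 0.002, 0.0]
force: [0.2, 0.8, -1.3]
grip_width: 0.0883
finger_force: 0.0
```

```bash
python3 - <<'E'
from h import *
for n in ['top','scene']:
    c=cap(n)
    for t in ['yellow_cap_jar','black_cap_jar','white_cap_jar']:
        for r in env.search_frame(t,n)[:3]: print(n,t,np.round(r['xyz'],3),round(r['score'],2))
    if n=='scene': cv2.imwrite('pics/s2.png',cv2.resize(cv2.cvtColor(c['color'],cv2.COLOR_RGB2BGR)[120:260,200:400],None,fx=4,fy=4,interpolation=2))
E
```

```text
top black_cap_jar [0.459 0.279 0.114] 0.64
top white_cap_jar [ 0.422 -0.192  0.154] 0.69
top white_cap_jar [ 0.488 -0.074  0.118] 0.53
scene yellow_cap_jar [0.485 0.362 0.077] 0.94
scene black_cap_jar [0.481 0.294 0.082] 0.7
scene white_cap_jar [ 0.668 -0.369  0.101] 0.92
scene white_cap_jar [ 0.513 -0.062  0.086] 0.64
scene white_cap_jar [ 0.44  -0.186  0.102] 0.61
```

View pics/s2.png

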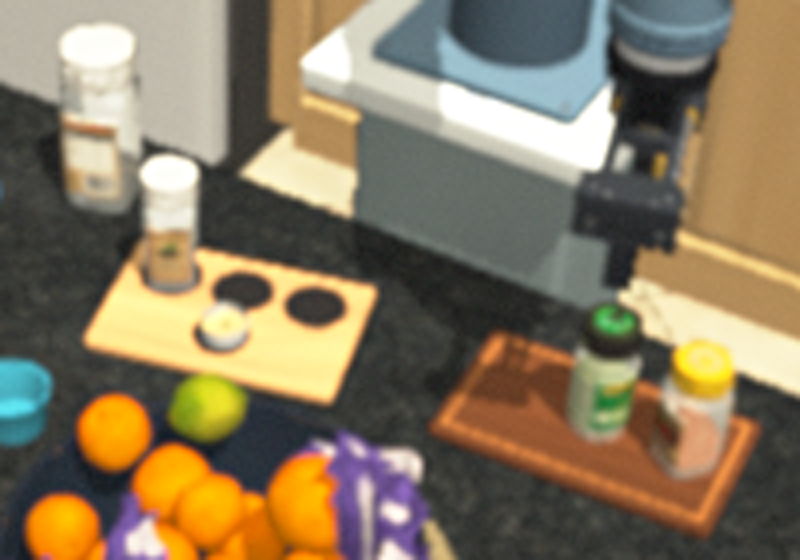

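The crop shows black at (605,370) and yellow at (695,410) upright on the dark board, and the tea light still on its pad at (224,327). White is next.

{"api": "drive_tool", "payload": {
  "series": [0,0,0,-0.033,-0.0055,0,0,0,0,0,-0.033,-0.0055,0,0,0,0,0,-0.033,-0.0055,0,0,0,0,0,-0.033,-0.0055,0,0,0,0,0,-0.033,-0.0055,0,0,0,0,0,-0.033,-0.0055,0,0,0,0,0,-0.033,-0.0055,0,0,0,0,0,-0.033,-0.0055,0,0,0,0,0,-0.033,-0.0055,0,0,0,0,0,-0.033,-0.0055,0,0,0,0,0,-0.033,-0.0055,0,0,0,0,0,0,0,0,0]
}}

```text
t: 17.4
eef_pos: [0.4958, -0.0838, 0.1901]
eef_rot: [0.615, 0.788, -0.001, 0.002]
force: [0.1, -0.1, 0.5]
grip_width: 0.0881
finger_force: 0.0
```

{"api": "drive_tool", "payload": {
  "series": [0,0,0,0,0,0,0,0,0,0,0,0,0,0]
}}

```text
t: 17.57
eef_pos: [0.4958, -0.0755, 0.1894]
eef_rot: [0.612, 0.791, -0.0, -0.0]
force: [0.6, 0.5, 0.3]
grip_width: 0.088
finger_force: 0.0
```

```bash
python3 - <<'E'
from h import *
s=env.state();print(s['eef_pos']); c=cap('wrist','w3.png'); np.save('w3.npy',c,allow_pickle=True)
E
```

```text
[ 0.49583084 -0.07549067  0.18937799]
```

View pics/w3.png

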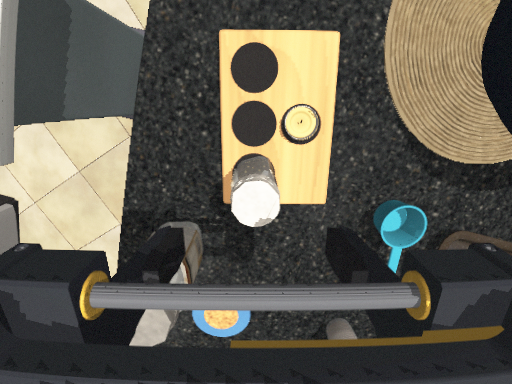

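```bash
python3 - <<'E'
from h import *
c=np.load('w3.npy',allow_pickle=True).item()
for n,p,z in [('yellow pad',(254.5,67),.012),('black pad',(254,122.5),.012),('tealight',(300.5,122),.027),('white cap',(255,205),.121),('coaster',(221,317),.006),('bigjar top',(152,325),.16)]: print(n,np.round(px2w(c,p,z)[0],4))
E
```

```text
yellow pad [0.465  0.0427 0.012 ]
black pad [ 0.4798 -0.0171  0.012 ]
tealight [ 0.5308 -0.0024  0.027 ]
white cap [ 0.4969 -0.0783  0.121 ]
coaster [ 0.5034 -0.3176  0.006 ]
bigjar top [ 0.435  -0.1937  0.16  ]
```

The picture shows the empty pads at (254,67) and (254,122), the tea light at (300,122) and the white cap at (255,205). All of them agree with the stand fit to about 2 mm.

{"api": "drive_tool", "payload": {
  "series": [0,0,0,-0.0025,0,0.0295,0,0,0,0,0,0,0.0295,0,0,0,0,0,0,0.0295,0,0,0,0,0,0,0.0295,0,0,0,0,0,0,0,0,0,0,0,0,0,0,1,0,0,0,0,0,0,1,0,0,0,0,0,0,1,0,0,0,0,0,0,1,0,0,0,0,0,0,1,0,0,0,0,0,0,1,0,0,0,0,0,0,1]
}}

```text
t: 18.62
eef_pos: [0.497, -0.0786, 0.0723]
eef_rot: [0.612, 0.791, 0.0, 0.0]
force: [-0.4, 1.4, 5.4]
grip_width: 0.0468
finger_force: 15.0
```

{"api": "drive_tool", "payload": {
  "series": [0,0,0,0,0,0,1,0,0,0,0,0,0,1,0,0,0,0,0,0,1,0,0,0,0,0,-0.01,1,0,0,0,0,0,-0.02,1,0,0,0,0,0,-0.03,1,0,0,0,0,0,-0.03,1,0,0,0,0,0,-0.03,1,0,0,0,0,0,-0.02,1,0,0,0,0,0,0,1,0,0,0,0,0,0,1]
}}

```text
t: 19.53
eef_pos: [0.4971, -0.0785, 0.2127]
eef_rot: [0.612, 0.791, 0.001, 0.001]
force: [-1.0, 0.2, -0.3]
grip_width: 0.0466
finger_force: 15.0
```

{"api": "drive_tool", "payload": {
  "series": [0,0,0,0.02,0.003,0,1,0,0,0,0.034,0.0053,0,1,0,0,0,0.034,0.0053,0,1,0,0,0,0.034,0.0053,0,1,0,0,0,0.034,0.0053,0,1,0,0,0,0.034,0.0053,0,1,0,0,0,0.034,0.0053,0,1,0,0,0,0.034,0.0053,0,1,0,0,0,0.034,0.0053,0,1,0,0,0,0.005,0.0015,0,1,0,0,0,0,0,0,1,0,0,0,0,0,0,1]
}}

```text
t: 20.53
eef_pos: [0.4667, 0.2194, 0.2106]
eef_rot: [0.612, 0.791, -0.001, -0.0]
force: [0.4, -1.5, 0.3]
grip_width: 0.0467
finger_force: 15.0
```

{"api": "drive_tool", "payload": {
  "series": [0,0,0,0,0,0.03,1,0,0,0,0,0,0.03,1,0,0,0,0,0,0.03,1,0,0,0,0,0,0.03,1,0,0,0,0,0,0.01,1,0,0,0,0,0,0.005,1,0,0,0,0,0,0.003,1,0,0,0,0,0,0.002,1,0,0,0,0,0,0,1,0,0,0,0,0,0,1]
}}

```text
t: 21.37
eef_pos: [0.4682, 0.2209, 0.0729]
eef_rot: [0.612, 0.791, 0.001, 0.0]
force: [0.2, -1.0, 0.0]
grip_width: 0.0464
finger_force: 15.0
```

{"api": "drive_tool", "payload": {
  "series": [0,0,0,0,0,0.0015,1,0,0,0,0,0,0,1,0,0,0,0,0,0,0,0,0,0,0,0,0,0,0,0,0,0,0,0,0,0,0,0,0,0,0,0,0,0,0,0,0,0,0,0,0,0,0,0,0,0,0,0,0,0,0,-0.02,0,0,0,0,0,0,-0.035,0,0,0,0,0,0,-0.035,0,0,0,0,0,0,-0.03,0]
}}

```text
t: 22.37
eef_pos: [0.4675, 0.2203, 0.192]
eef_rot: [0.612, 0.791, 0.0, 0.0]
force: [1.0, 0.5, -1.3]
grip_width: 0.0882
finger_force: 0.0
```

{"api": "drive_tool", "payload": {
  "series": [0,0,0,0,0,0,0,0,0,0,0,0,0,0]
}}

```text
t: 22.53
eef_pos: [0.4682, 0.2213, 0.1915]
eef_rot: [0.612, 0.791, 0.002, 0.0]
force: [0.4, 0.3, -0.9]
grip_width: 0.0878
finger_force: 0.0
```

```bash
python3 - <<'E'
from h import *
c=cap('scene')
for t in ['yellow_cap_jar','black_cap_jar','white_cap_jar']:
    for r in env.search_frame(t,'scene')[:3]: print(t,np.round(r['xyz'],3),round(r['score'],2))
cv2.imwrite('pics/s3.png',cv2.resize(cv2.cvtColor(c['color'],cv2.COLOR_RGB2BGR)[120:260,200:400],None,fx=4,fy=4,interpolation=2))
E
```

```text
yellow_cap_jar [0.484 0.364 0.081] 0.57
black_cap_jar [0.482 0.294 0.082] 0.74
black_cap_jar [ 0.518 -0.002  0.011] 0.4
white_cap_jar [ 0.666 -0.367  0.098] 0.84
white_cap_jar [ 0.443 -0.189  0.1  ] 0.75
white_cap_jar [0.484 0.234 0.087] 0.74
```

View pics/s3.png

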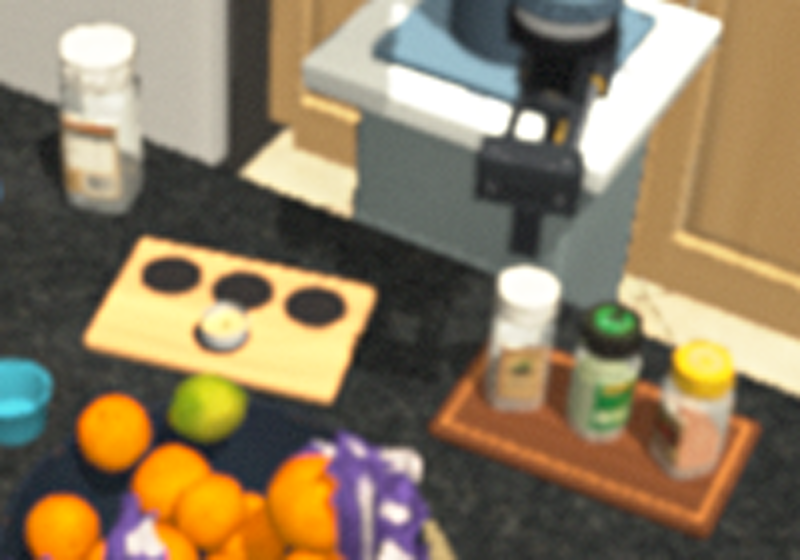

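All three jars stand upright on the dark board, at (523,340), (605,370) and (695,410). The tea light is still on its pad. Next I take the tea light.

{"api": "drive_tool", "payload": {
  "series": [0,0,0,-0.0333,0.001,0,0,0,0,0,-0.0333,0.001,0,0,0,0,0,-0.0333,0.001,0,0,0,0,0,-0.0333,0.001,0,0,0,0,0,-0.0333,0.001,0,0,0,0,0,-0.0333,0.001,0,0,0,0,0,-0.0333,0.001,0,0,0,0,0,0,0,0,0,0,0,0,0,0,0,0,0,0,0,0,0,0,0]
}}

```text
t: 23.57
eef_pos: [0.532, -0.0028, 0.1892]
eef_rot: [0.612, 0.791, -0.001, -0.001]
force: [-0.1, 0.8, -0.8]
grip_width: 0.0883
finger_force: 0.0
```

{"api": "drive_tool", "payload": {
  "series": [0,0,0,0,0,0.034,0,0,0,0,0,0,0.034,0,0,0,0,0,0,0.034,0,0,0,0,0,0,0.034,0,0,0,0,0,0,0.03,0,0,0,0,0,0,0,0,0,0,0,0,0,0,0]
}}

```text
t: 24.15
eef_pos: [0.5312, -0.002, 0.0232]
eef_rot: [0.611, 0.792, -0.001, -0.002]
force: [0.4, -0.2, 0.2]
grip_width: 0.088
finger_force: 0.0
```

Down 5 mm more, then close.

{"api": "drive_tool", "payload": {
  "series": [0,0,0,0,0,0.005,0,0,0,0,0,0,0,0,0,0,0,0,0,0,1,0,0,0,0,0,0,1,0,0,0,0,0,0,1,0,0,0,0,0,0,1,0,0,0,0,0,0,1,0,0,0,0,0,0,1,0,0,0,0,0,0,1,0,0,0,0,0,0,1,0,0,0,0,0,0,1],
  "squeeze": 10
}}

```text
t: 25.07
eef_pos: [0.5327, -0.0032, 0.0192]
eef_rot: [0.612, 0.791, -0.0, -0.0]
force: [-0.6, -0.6, 0.9]
grip_width: 0.0362
finger_force: 10.0
```

{"api": "drive_tool", "payload": {
  "series": [0,0,0,0,0,0,1,0,0,0,0,0,-0.01,1,0,0,0,0,0,-0.025,1,0,0,0,0,0,-0.035,1,0,0,0,0,0,-0.035,1,0,0,0,0,0,-0.035,1,0,0,0,0,0,-0.035,1,0,0,0,0,0,-0.025,1,0,0,0,0,0,0,1,0,0,0,0,0,0,1]
}}

```text
t: 25.9
eef_pos: [0.5335, -0.0031, 0.2208]
eef_rot: [0.612, 0.791, 0.001, 0.001]
force: [0.7, -0.2, -1.0]
grip_width: 0.0365
finger_force: 10.0
```

{"api": "drive_tool", "payload": {
  "series": [0,0,0,-0.0327,-0.0118,0,1,0,0,0,-0.0327,-0.0118,0,1,0,0,0,-0.0327,-0.0118,0,1,0,0,0,-0.0327,-0.0118,0,1,0,0,0,-0.0327,-0.0118,0,1,0,0,0,-0.0327,-0.0118,0,1,0,0,0,-0.0327,-0.0118,0,1,0,0,0,-0.0327,-0.0118,0,1,0,0,0,-0.0327,-0.0118,0,1,0,0,0,0,0,0,1,0,0,0,0,0,0,1,0,0,0,0,0,0,1]
}}

```text
t: 26.9
eef_pos: [0.5033, -0.3137, 0.2178]
eef_rot: [0.612, 0.791, 0.0, -0.001]
force: [0.8, 0.5, -0.0]
grip_width: 0.0361
finger_force: 10.0
```

```bash
python3 - <<'E'
from h import *
print(env.state()['eef_pos'])
c=cap('scene')
for r in env.search_frame('coaster','scene')[:2]: print(np.round(r['xyz'],3),r['score'])
a=cv2.resize(cv2.cvtColor(c['color'],cv2.COLOR_RGB2BGR)[110:210,120:250],None,fx=4,fy=4,interpolation=2)
h=cv2.cvtColor(c['color'],cv2.COLOR_RGB2HSV)
m=cv2.inRange(h,(98,120,80),(120,255,255));k=np.zeros_like(m);k[155:182,168:206]=m[155:182,168:206]
p=cv2.findNonZero(k).reshape(-1,2);w=px2w(c,p,.006)[:,:2]*1000
print(cv2.minEnclosingCircle(w.astype(np.float32)))
cv2.imwrite('pics/s4.png',a)
E
```

```text
[ 0.50330451 -0.31366893  0.2177872 ]
[ 0.506 -0.313  0.006] 0.73
((505.4884948730469, -311.2967834472656), 48.60646438598633)
```

View pics/s4.png

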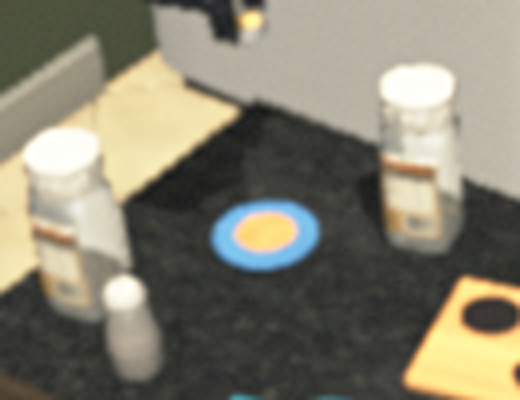

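The crop shows the coaster at (266,234) and the tea light held above it at (250,25). The TCP is within 2 mm of the coaster's centre, so I lower it.

{"api": "drive_tool", "payload": {
  "series": [0,0,0,0.001,0.001,0.035,1,0,0,0,0,0,0.035,1,0,0,0,0,0,0.035,1,0,0,0,0,0,0.035,1,0,0,0,0,0,0.035,1,0,0,0,0,0,0.02,1,0,0,0,0,0,0.006,1,0,0,0,0,0,0.003,1,0,0,0,0,0,0,1,0,0,0,0,0,0,1]
}}

```text
t: 27.83
eef_pos: [0.5058, -0.3138, 0.0167]
eef_rot: [0.612, 0.791, 0.0, 0.001]
force: [-0.0, -0.2, -0.3]
grip_width: 0.0364
finger_force: 10.0
```

{"api": "drive_tool", "payload": {
  "series": [0,0,0,0,0,0.002,1,0,0,0,0,0,0.0015,1,0,0,0,0,0,0,1,0,0,0,0,0,0,1]
}}

```text
t: 28.17
eef_pos: [0.5057, -0.314, 0.0131]
eef_rot: [0.612, 0.791, 0.0, 0.001]
force: [-0.1, 0.7, 4.7]
grip_width: 0.036
finger_force: 10.0
```

{"api": "drive_tool", "payload": {
  "series": [0,0,0,0,0,0,0,0,0,0,0,0,0,0,0,0,0,0,0,0,0,0,0,0,0,0,0,0,0,0,0,0,0,0,0,0,0,0,0,0,0,0,0,0,0,0,0,-0.02,0,0,0,0,0,0,-0.035,0,0,0,0,0,0,-0.035,0,0,0,0,0,0,-0.035,0,0,0,0,0,0,-0.035,0,0,0,0,0,0,-0.025,0]
}}

```text
t: 29.17
eef_pos: [0.5051, -0.3142, 0.1998]
eef_rot: [0.612, 0.791, 0.0, 0.001]
force: [1.5, -0.0, -0.7]
grip_width: 0.0881
finger_force: 0.0
```

```bash
python3 - <<'E'
from h import *
print(env.state()['eef_pos'])
o=[]
for n,(x0,y0) in [('scene',(166,150)),('top',(336,190))]:
    c=cap(n)
    for r in env.search_frame('tealight',n)[:2]: print(n,np.round(r['xyz'],3),r['score'])
    o.append(cv2.resize(cv2.cvtColor(c['color'],cv2.COLOR_RGB2BGR)[y0:y0+40,x0:x0+40],(400,400),interpolation=2))
cv2.imwrite('pics/s5.png',np.hstack(o))
E
```

```text
[ 0.50510012 -0.31424242  0.19980285]
scene [ 0.508 -0.313  0.013] 0.54
top [ 0.509 -0.315  0.014] 0.54
```

View pics/s5.png

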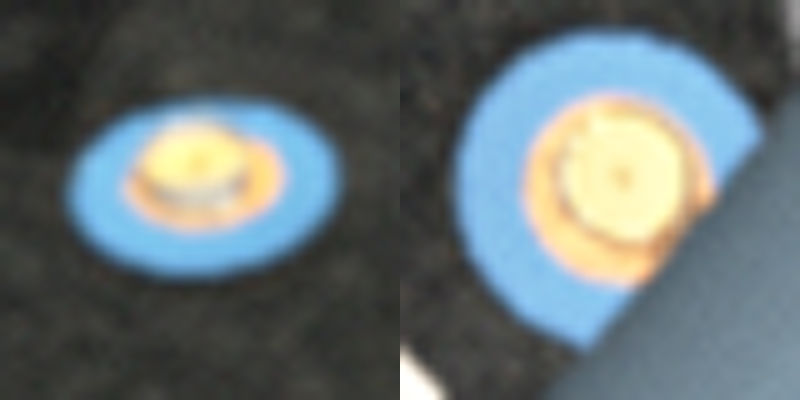

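The left half shows the tea light upright on the cork centre, at about (197,180) against the coaster's centre at (205,188), roughly 3 mm off. The right half agrees. Now the jars go back, white first.

{"api": "drive_tool", "payload": {
  "series": [0,0,0,0,0,-0.03,0,0,0,0,0,0,-0.03,0,0,0,0,0.0352,0.0064,0,0,0,0,0,0.0352,0.0064,0,0,0,0,0,0.0352,0.0064,0,0,0,0,0,0.0352,0.0064,0,0,0,0,0,0.0352,0.0064,0,0,0,0,0,0.0352,0.0064,0,0,0,0,0,0.0352,0.0064,0,0,0,0,0,0.0352,0.0064,0,0,0,0,0,0.0352,0.0064,0,0,0,0,0,0.0352,0.0064,0,0]
}}

```text
t: 30.37
eef_pos: [0.4767, 0.0449, 0.2553]
eef_rot: [0.612, 0.791, -0.001, -0.001]
force: [0.3, 1.0, -0.6]
grip_width: 0.0881
finger_force: 0.0
```

{"api": "drive_tool", "payload": {
  "series": [0,0,0,0.0352,0.0064,0.01,0,0,0,0,0.0352,0.0064,0.01,0,0,0,0,0.0352,0.0064,0.015,0,0,0,0,0.0352,0.0064,0.015,0,0,0,0,0.0352,0.0064,0.015,0,0,0,0,0,0,0,0,0,0,0,0,0,0,0,0,0,0,0,0,0,0]
}}

```text
t: 31.03
eef_pos: [0.4643, 0.2204, 0.1906]
eef_rot: [0.612, 0.791, -0.001, -0.0]
force: [-0.7, -0.7, 0.4]
grip_width: 0.0881
finger_force: 0.0
```

{"api": "drive_tool", "payload": {
  "series": [0,0,0,0,0.001,0.0297,0,0,0,0,0,0,0.0297,0,0,0,0,0,0,0.0297,0,0,0,0,0,0,0.0297,0,0,0,0,0,0,0,0,0,0,0,0,0,0,1,0,0,0,0,0,0,1,0,0,0,0,0,0,1,0,0,0,0,0,0,1,0,0,0,0,0,0,1,0,0,0,0,0,0,1,0,0,0,0,0,0,1],
  "squeeze": 15
}}

```text
t: 32.03
eef_pos: [0.4664, 0.2222, 0.0736]
eef_rot: [0.612, 0.791, 0.001, 0.0]
force: [0.1, 0.1, 3.8]
grip_width: 0.0468
finger_force: 15.0
```

{"api": "drive_tool", "payload": {
  "series": [0,0,0,0,0,0,1,0,0,0,0,0,0,1,0,0,0,0,0,0,1,0,0,0,0,0,-0.01,1,0,0,0,0,0,-0.02,1,0,0,0,0,0,-0.03,1,0,0,0,0,0,-0.03,1,0,0,0,0,0,-0.03,1,0,0,0,0,0,-0.02,1,0,0,0,0,0,0,1,0,0,0,0,0,0,1]
}}

```text
t: 32.95
eef_pos: [0.4659, 0.222, 0.2137]
eef_rot: [0.612, 0.791, 0.001, 0.0]
force: [0.4, 0.7, -1.5]
grip_width: 0.0466
finger_force: 15.0
```

{"api": "drive_tool", "payload": {
  "series": [0,0,0,-0.02,-0.003,0,1,0,0,0,-0.034,-0.005,0,1,0,0,0,-0.034,-0.005,0,1,0,0,0,-0.034,-0.005,0,1,0,0,0,-0.034,-0.005,0,1,0,0,0,-0.034,-0.005,0,1,0,0,0,-0.034,-0.005,0,1,0,0,0,-0.034,-0.005,0,1,0,0,0,-0.034,-0.005,0,1,0,0,0,-0.006,-0.001,0,1,0,0,0,0,0,0,1,0,0,0,0,0,0,1]
}}

```text
t: 33.95
eef_pos: [0.4971, -0.077, 0.2117]
eef_rot: [0.612, 0.791, -0.001, -0.001]
force: [-0.8, 0.3, -1.0]
grip_width: 0.0467
finger_force: 15.0
```

{"api": "drive_tool", "payload": {
  "series": [0,0,0,0,0,0.03,1,0,0,0,0,0,0.03,1,0,0,0,0,0,0.03,1,0,0,0,0,0,0.03,1,0,0,0,0,0,0.01,1,0,0,0,0,0,0.005,1,0,0,0,0,0,0.003,1,0,0,0,0,0,0,1,0,0,0,0,0,0,1]
}}

```text
t: 34.7
eef_pos: [0.4991, -0.0774, 0.0761]
eef_rot: [0.612, 0.791, 0.001, 0.001]
force: [-0.4, 0.0, 0.0]
grip_width: 0.0468
finger_force: 15.0
```

{"api": "drive_tool", "payload": {
  "series": [0,0,0,0,-0.002,0.002,1,0,0,0,0,0,0.001,1,0,0,0,0,0,0,1,0,0,0,0,0,0,1]
}}

```text
t: 35.03
eef_pos: [0.4975, -0.0783, 0.0733]
eef_rot: [0.612, 0.791, 0.001, 0.001]
force: [0.4, 0.1, 7.1]
grip_width: 0.0467
finger_force: 15.0
```

{"api": "drive_tool", "payload": {
  "series": [0,0,0,0,0,0,0,0,0,0,0,0,0,0,0,0,0,0,0,0,0,0,0,0,0,0,0,0,0,0,0,0,0,0,0,0,0,0,0,0,0,0,0,0,0,0,0,-0.02,0,0,0,0,0,0,-0.035,0,0,0,0,0,0,-0.035,0,0,0,0,0,0,-0.03,0,0,0,0,0,0,0,0]
}}

```text
t: 35.95
eef_pos: [0.4994, -0.079, 0.1969]
eef_rot: [0.612, 0.791, 0.003, 0.003]
force: [1.2, -0.2, 0.9]
grip_width: 0.0883
finger_force: 0.0
```

{"api": "drive_tool", "payload": {
  "series": [0,0,0,0.0332,0.0053,0,0,0,0,0,0.0332,0.0053,0,0,0,0,0,0.0332,0.0053,0,0,0,0,0,0.0332,0.0053,0,0,0,0,0,0.0332,0.0053,0,0,0,0,0,0.0332,0.0053,0,0,0,0,0,0.0332,0.0053,0,0,0,0,0,0.0332,0.0053,0,0,0,0,0,0.0332,0.0053,0,0,0,0,0,0.0332,0.0053,0,0,0,0,0,0.0332,0.0053,0,0,0,0,0,0,0,0,0]
}}

```text
t: 36.95
eef_pos: [0.4585, 0.2979, 0.191]
eef_rot: [0.608, 0.794, 0.001, -0.001]
force: [-0.4, 1.0, 0.0]
grip_width: 0.0881
finger_force: 0.0
```

{"api": "drive_tool", "payload": {
  "series": [0,0,0,0,0,0,0,0,0,0,0,0,0,0]
}}

```text
t: 37.12
eef_pos: [0.4607, 0.289, 0.1913]
eef_rot: [0.612, 0.791, -0.001, 0.0]
force: [0.3, -0.8, 0.3]
grip_width: 0.0882
finger_force: 0.0
```

{"api": "drive_tool", "payload": {
  "series": [0,0,0,0.001,0.002,0.0298,0,0,0,0,0,0,0.0298,0,0,0,0,0,0,0.0298,0,0,0,0,0,0,0.0298,0,0,0,0,0,0,0,0,0,0,0,0,0,0,1,0,0,0,0,0,0,1,0,0,0,0,0,0,1,0,0,0,0,0,0,1,0,0,0,0,0,0,1,0,0,0,0,0,0,1,0,0,0,0,0,0,1]
}}

```text
t: 38.12
eef_pos: [0.4628, 0.2918, 0.0733]
eef_rot: [0.612, 0.791, 0.001, 0.0]
force: [-0.4, 0.7, 1.9]
grip_width: 0.0441
finger_force: 15.0
```

{"api": "drive_tool", "payload": {
  "series": [0,0,0,0,0,0,1,0,0,0,0,0,0,1,0,0,0,0,0,0,1,0,0,0,0,0,-0.01,1,0,0,0,0,0,-0.02,1,0,0,0,0,0,-0.03,1,0,0,0,0,0,-0.03,1,0,0,0,0,0,-0.03,1,0,0,0,0,0,-0.02,1,0,0,0,0,0,0,1,0,0,0,0,0,0,1]
}}

```text
t: 39.03
eef_pos: [0.4626, 0.2917, 0.2135]
eef_rot: [0.612, 0.791, 0.001, 0.0]
force: [0.2, -0.1, -1.9]
grip_width: 0.0445
finger_force: 15.0
```

{"api": "drive_tool", "payload": {
  "series": [0,0,0,-0.02,-0.004,0,1,0,0,0,-0.034,-0.0065,0,1,0,0,0,-0.034,-0.0065,0,1,0,0,0,-0.034,-0.0065,0,1,0,0,0,-0.034,-0.0065,0,1,0,0,0,-0.034,-0.0065,0,1,0,0,0,-0.034,-0.0065,0,1,0,0,0,-0.034,-0.0065,0,1,0,0,0,-0.034,-0.0065,0,1,0,0,0,-0.0106,-0.0025,0,1,0,0,0,0,0,0,1,0,0,0,0,0,0,1]
}}

```text
t: 40.03
eef_pos: [0.481, -0.016, 0.2116]
eef_rot: [0.612, 0.791, -0.001, -0.001]
force: [0.2, 0.5, -1.6]
grip_width: 0.0442
finger_force: 15.0
```

{"api": "drive_tool", "payload": {
  "series": [0,0,0,0,0,0.03,1,0,0,0,0,0,0.03,1,0,0,0,0,0,0.03,1,0,0,0,0,0,0.03,1,0,0,0,0,0,0.01,1,0,0,0,0,0,0.005,1,0,0,0,0,0,0.003,1,0,0,0,0,0,0,1,0,0,0,0,0,0,1]
}}

```text
t: 40.78
eef_pos: [0.4829, -0.0158, 0.0758]
eef_rot: [0.612, 0.791, 0.001, 0.001]
force: [0.7, -0.5, -0.7]
grip_width: 0.0446
finger_force: 15.0
```

{"api": "drive_tool", "payload": {
  "series": [0,0,0,0,-0.002,0.002,1,0,0,0,0,0,0.001,1,0,0,0,0,0,0,1,0,0,0,0,0,0,1]
}}

```text
t: 41.12
eef_pos: [0.4811, -0.0165, 0.0731]
eef_rot: [0.612, 0.791, 0.001, 0.001]
force: [-0.5, 0.1, 8.8]
grip_width: 0.044
finger_force: 15.0
```

{"api": "drive_tool", "payload": {
  "series": [0,0,0,0,0,0,0,0,0,0,0,0,0,0,0,0,0,0,0,0,0,0,0,0,0,0,0,0,0,0,0,0,0,0,0,0,0,0,0,0,0,0,0,0,0,0,0,-0.02,0,0,0,0,0,0,-0.035,0,0,0,0,0,0,-0.035,0,0,0,0,0,0,-0.03,0,0,0,0,0,0,0,0]
}}

```text
t: 42.03
eef_pos: [0.4832, -0.017, 0.1965]
eef_rot: [0.612, 0.791, 0.003, 0.003]
force: [1.4, 1.1, 0.0]
grip_width: 0.0882
finger_force: 0.0
```

{"api": "drive_tool", "payload": {
  "series": [0,0,0,0.0338,0.007,0,0,0,0,0,0.0338,0.007,0,0,0,0,0,0.0338,0.007,0,0,0,0,0,0.0338,0.007,0,0,0,0,0,0.0338,0.007,0,0,0,0,0,0.0338,0.007,0,0,0,0,0,0.0338,0.007,0,0,0,0,0,0.0338,0.007,0,0,0,0,0,0.0338,0.007,0,0,0,0,0,0.0338,0.007,0,0,0,0,0,0.0338,0.007,0,0,0,0,0,0,0,0,0]
}}

```text
t: 43.03
eef_pos: [0.4584, 0.3709, 0.1907]
eef_rot: [0.608, 0.794, 0.001, -0.001]
force: [-1.2, 0.2, 0.0]
grip_width: 0.0881
finger_force: 0.0
```

{"api": "drive_tool", "payload": {
  "series": [0,0,0,0,0,0,0,0,0,0,0,0,0,0]
}}

```text
t: 43.2
eef_pos: [0.461, 0.3614, 0.1911]
eef_rot: [0.612, 0.791, -0.001, 0.0]
force: [0.2, -1.5, 0.3]
grip_width: 0.0881
finger_force: 0.0
```

{"api": "drive_tool", "payload": {
  "series": [0,0,0,0.001,0,0.03,0,0,0,0,0,0,0.03,0,0,0,0,0,0,0.03,0,0,0,0,0,0,0.03,0,0,0,0,0,0,0,0,0,0,0,0,0,0,1,0,0,0,0,0,0,1,0,0,0,0,0,0,1,0,0,0,0,0,0,1,0,0,0,0,0,0,1,0,0,0,0,0,0,1,0,0,0,0,0,0,1]
}}

```text
t: 44.2
eef_pos: [0.4613, 0.364, 0.0726]
eef_rot: [0.612, 0.791, 0.001, 0.0]
force: [-1.0, -0.5, 6.0]
grip_width: 0.0504
finger_force: 15.0
```

{"api": "drive_tool", "payload": {
  "series": [0,0,0,0,0,0,1,0,0,0,0,0,0,1,0,0,0,0,0,0,1,0,0,0,0,0,-0.01,1,0,0,0,0,0,-0.02,1,0,0,0,0,0,-0.03,1,0,0,0,0,0,-0.03,1,0,0,0,0,0,-0.03,1,0,0,0,0,0,-0.02,1,0,0,0,0,0,0,1,0,0,0,0,0,0,1]
}}

```text
t: 45.12
eef_pos: [0.461, 0.3638, 0.2128]
eef_rot: [0.612, 0.791, 0.001, -0.0]
force: [-1.1, 0.3, -1.2]
grip_width: 0.0497
finger_force: 15.0
```

{"api": "drive_tool", "payload": {
  "series": [0,0,0,-0.02,-0.005,0,1,0,0,0,-0.034,-0.0085,0,1,0,0,0,-0.034,-0.0085,0,1,0,0,0,-0.034,-0.0085,0,1,0,0,0,-0.034,-0.0085,0,1,0,0,0,-0.034,-0.0085,0,1,0,0,0,-0.034,-0.0085,0,1,0,0,0,-0.034,-0.0085,0,1,0,0,0,-0.034,-0.0085,0,1,0,0,0,-0.018,-0.0036,0,1,0,0,0,0,0,0,1,0,0,0,0,0,0,1]
}}

```text
t: 46.12
eef_pos: [0.4635, 0.0433, 0.2107]
eef_rot: [0.613, 0.79, -0.001, -0.001]
force: [0.1, -0.5, -1.1]
grip_width: 0.0507
finger_force: 15.0
```

{"api": "drive_tool", "payload": {
  "series": [0,0,0,0,0,0.03,1,0,0,0,0,0,0.03,1,0,0,0,0,0,0.03,1,0,0,0,0,0,0.03,1,0,0,0,0,0,0.01,1,0,0,0,0,0,0.005,1,0,0,0,0,0,0.003,1,0,0,0,0,0,0,1,0,0,0,0,0,0,1]
}}

```text
t: 46.87
eef_pos: [0.4655, 0.0446, 0.0748]
eef_rot: [0.612, 0.791, 0.001, 0.001]
force: [1.2, -0.4, -2.7]
grip_width: 0.0502
finger_force: 15.0
```

{"api": "drive_tool", "payload": {
  "series": [0,0,0,0,-0.002,0.002,1,0,0,0,0,0,0.001,1,0,0,0,0,0,0,1,0,0,0,0,0,0,1]
}}

```text
t: 47.2
eef_pos: [0.464, 0.0441, 0.0724]
eef_rot: [0.612, 0.791, 0.001, 0.001]
force: [-0.9, 0.3, 13.5]
grip_width: 0.0505
finger_force: 15.0
```

Firm contact, so I release, rise and back off towards the front-left for a clear look.

{"api": "drive_tool", "payload": {
  "series": [0,0,0,0,0,-0.0005,0,0,0,0,0,0,0,0,0,0,0,0,0,0,0,0,0,0,0,0,0,0,0,0,0,0,0,0,0,0,0,0,0,0,0,0,0,0,0,0,0,-0.02,0,0,0,0,0,0,-0.035,0,0,0,0,0,0,-0.035,0,0,0,0,0,0,-0.035,0,0,0,0,0,0,-0.03,0]
}}

```text
t: 48.12
eef_pos: [0.4627, 0.0434, 0.2282]
eef_rot: [0.612, 0.791, 0.0, 0.0]
force: [1.5, 0.9, -0.2]
grip_width: 0.0879
finger_force: 0.0
```

{"api": "drive_tool", "payload": {
  "series": [0,0,0,0.034,0.005,0,0,0,0,0,0.034,0.005,0,0,0,0,0,0.034,0.005,0,0,0,0,0,0.034,0.005,0,0,0,0,0,0.034,0.005,0,0,0,0,0,0.034,0.005,0,0,0,0,0,0.034,0.005,0,0,0,0,0,0,0,0,0,0,0,0,0,0,0,0,0,0,0,0,0,0,0]
}}

```text
t: 48.95
eef_pos: [0.4367, 0.282, 0.226]
eef_rot: [0.612, 0.791, -0.0, 0.0]
force: [0.4, 0.5, 0.5]
grip_width: 0.088
finger_force: 0.0
```

```bash
python3 - <<'E'
from h import *
o=[]
for n,(x0,y0,w) in [('scene',(166,130,150)),('top',(205,150,150))]:
    c=cap(n)
    for t in ['yellow_cap_jar','black_cap_jar','white_cap_jar','tealight']:
        for r in env.search_frame(t,n)[:3]: print(n,t,np.round(r['xyz'],3),round(r['score'],2))
    o.append(cv2.resize(cv2.cvtColor(c['color'],cv2.COLOR_RGB2BGR)[y0:y0+w,x0:x0+w],(400,400),interpolation=2))
cv2.imwrite('pics/f.png',np.hstack(o))
print(env.state()['eef_pos'])
E
```

```text
scene yellow_cap_jar [0.487 0.05  0.079] 0.8
scene black_cap_jar [ 0.499 -0.008  0.08 ] 0.58
scene white_cap_jar [ 0.667 -0.368  0.1  ] 0.65
scene white_cap_jar [ 0.515 -0.063  0.088] 0.63
scene white_cap_jar [ 0.442 -0.188  0.103] 0.6
scene tealight [ 0.509 -0.314  0.015] 0.65
top yellow_cap_jar [0.458 0.039 0.11 ] 0.73
top black_cap_jar [ 0.474 -0.019  0.114] 0.63
top black_cap_jar [0.469 0.257 0.014] 0.2
top white_cap_jar [ 0.418 -0.191  0.154] 0.95
top white_cap_jar [ 0.493 -0.077  0.116] 0.84
top white_cap_jar [0.677 0.38  0.042] 0.42
top tealight [ 0.512 -0.314  0.013] 0.64
top tealight [ 0.496 -0.31   0.008] 0.27
[0.43680271 0.28269843 0.22624687]
```

View pics/f.png

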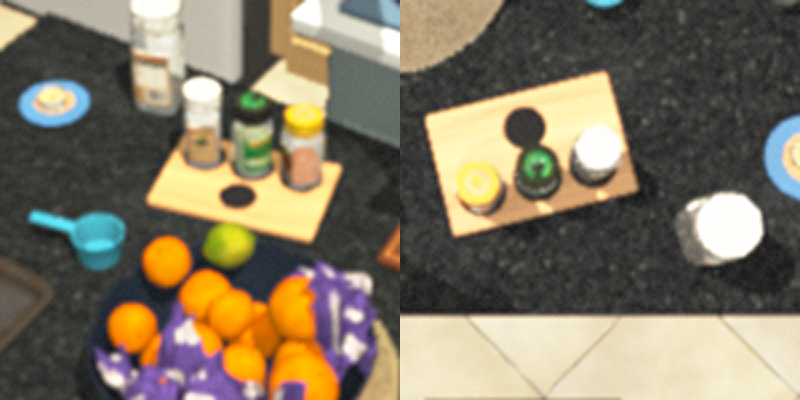

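The left half shows all three jars upright on their pads at (202,125), (252,140) and (303,150), with the rear pad empty. The tea light is on the coaster at (54,98). The network's positions agree with those at the start to a few millimetres.

```bash
python3 -c "
from plant import env
print(env.job_done())"
```

```text
the job is handed in; nothing more can be done
None
```

The job is handed in, though no verdict came back: at the last look the three jars stood upright on their original pads to within a few millimetres, the tea light was about 3–8 mm off the coaster's centre, nothing was knocked over, and it took about 49 s of the 141 s allowed.

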